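# Slide the undertray's service cover home and set its two push rivets

## Robot

A 6-joint arm with a two-finger parallel gripper is mounted at the origin on the work surface. World frame = base frame: x ahead of the robot, y to its left, z up, the work surface at z = 0. Lengths are in m, angles in rad, forces in N, time in s.
With the tool pointing down it reaches from about 0.3 to 0.75 m from the base axis. Payload 8.5 kg.
Tool frame: the origin (TCP) lies on the centre line of the jaws, within the pads' length; the fingertips stand 22 mm ahead of it and the grasp point (between the pads) lies 3 mm ahead of it; z points along the fingers, y is the line along which they close (so a half turn about z gives the same grasp; the last joint's range is limited). The gripper opens to 88 mm and grips with 3 to 60 N. Pads are 18 mm wide; open, the fingers measure 123 mm over their backs; the gripper's body (75 mm by 187 mm) begins 45 mm behind the grasp point.
Start: joints at [-1.391, 0.381, 1.297, -0, 1.464, -0.215], TCP at [0.212, -0.508, 0.261] pointing down, gripper open.
Joint ranges: [-3.11, 3.11], [-0.89, 2.33], [0.22, 2.48], [-1.42, 4.56], [0.17, 2.85], [-2.88, 2.88]. Speed limits (rad/s): [2.39, 2.39, 3.14, 3.14, 3.14, 3.14].

## Interface

Orientations are given as [roll, pitch, yaw] about the fixed x, y, z axes, in that order (R = Rz(yaw) Ry(pitch) Rx(roll)).
In Python, from bench import ctrl gives the robot as it stands.
- The arm moves only by the tool jog_arm, never from a script. Its argument "series" is a list of rows, each an object with "delta_pos": the shift along the tool's x, y, z in units of 0.25 m (1.0 is 0.25 m), a list of three; "roll": the turn about the tool's z in units of 1.5 rad (1.0 is 1.5 rad). In form: [{"delta_pos": [x, y, z], "roll": roll}, ...]. A call has exactly 10 rows; each row is the pose to reach, as a shift and turn from the pose commanded when the call began, along the tool's axes at that moment; what a row does not reach only later rows make up. A row lasts 1/10 s, in which the tool goes at most 50 mm and 8.59 degrees, less where a joint would pass 70% of its speed; a pose out of reach is approached as far as the arm can. A call with a number of a shift or a turn outside -1 to 1 is refused whole. A call with a gripper value outside its range is refused whole. "fingers" is the opening, from -1 (shut) to 1 (fully open), set as the call begins (left out, the last holds). The fingers move at their own pace and stop on an object; "newtons" is the grip in N (left out, the last holds). Time passes only in rows, so rows that repeat a pose let the fingers close, or fill a call up. It gives the time, the measured TCP pose, the force, the opening and the grip force at its end, in the units of the state.
- ctrl.state(): the state, without advancing time (a new reading comes with each control period).
- ctrl.get_image(name): name is "scene" or "side" or "wrist"; returns the picture (400x640x3 uint8, red, green, blue); there is no depth.
- ctrl.camera_params(name): a dict with "fov_y" (degrees; the focal length in pixels is half the picture's height over the tangent of half this angle, whatever the lens; pixels are square), "cx", "cy" (the principal point, pixels), "cam_to_world" (4x4, takes a point from camera to world coordinates). Camera axes: x right, y down, z forward; pixel columns grow to the right and rows downward; lengths in m; the calibration is good to about 2 mm. A picture is of the moment at which its call begins: read the wrist's pose just before it. camera_params takes no time and is no camera call; for the wrist camera it gives the pose at the moment of the call.
- ctrl.hand_in(): hands the job in; it is judged then, once.
The state is a dict: "time_s": time; "q": joint angles; "joint_velocities": joint speeds; "joint_torque": joint torques, N m; "position": TCP position; "eef_rot": TCP orientation; "contact_force": force on the tool from outside, world axes, zero at the start; "moment": the same for the moment, N m; "grip_width": finger opening in m; "finger_force": force on a finger pad.
Only numpy, scipy, OpenCV 4.12 (cv2) and the standard library are available. Lean on these libraries where they do the work, as an engineer would, in place of code of your own. Each camera call takes 0.05 s, during which the arm holds its last target. There are 200 camera calls.

## Task

Close the drain opening of the gearbox undertray on the bench: push its loose service cover along between the guide ribs, tongue first under the bridge, until both rivet feet drop into their slots and the cover lies flat. Only then press the centre pins of its two push rivets down flush with their collars, so that the cover is locked. Leave the jar and spanner on the tray and everything else on the bench where they are.

Things in the scene. Friction and masses are not known exactly. Their poses are not given: they have to be found in the camera images.
- tray: Charcoal plastic gearbox undertray, fixed, 400 x 310 mm (430 x 340 with its 5 mm high foot flange), flat top 32 mm above the bench, at any yaw. Origin: centre of its underside at bench level; z up; x is the direction in which the cover slides home. In its top a 73 x 71 mm drain opening. The flat black rivets at its four corners are already set and not part of the job.
- cover_home (a point): Point fixed on the tray's top face (tray x = +30 mm, y = 0, height 32 mm) where the origin of the cover lies when the cover is fully home.
- slot_left (a point): Centre of the left rivet slot in the tray's top (tray x = -35 mm, y = +34 mm), 22 mm along x by 20 mm along y. The rivet's round foot (12 mm thick, 10 mm below the cover's underside, under the pin) drops in from about 5 mm short of home.
- slot_right (a point): The same for the right rivet slot (tray x = -35 mm, y = -34 mm).
- bridge (a point): Top centre of the low bridge on the tray (tray x = +134 mm, y = 0), 11 mm high above the tray top, under which the tongue slides. Its two feet (faces at tray x = +121 mm) stop the cover's front edge. From it two guide ribs run back along x to tray x = -60 mm, then flare outwards for 30 mm: 16 mm high, 6 mm thick, 124 mm apart inside, so the cover has 2 mm play on each side.
- cover: Loose grey plastic service cover, 180 x 120 x 5 mm, 0.2 to 0.34 kg. Origin: centre of its underside; x towards its tongue (40 mm wide, sticking out 25 mm in front), parallel to the tray's x. It starts 40 to 72 mm short of home, its rear standing about 10 mm high on its two rivets' feet (sloping 0.055 rad). Near home the feet drop into their slots and it lies flat. Slides at 2 to 5 N.
- rib (a point): Centre of the top of the grip rib that stands across the cover, to be pushed on its rear face: 12 mm thick along x, 70 mm long along y, its top 18 mm above the cover's face (23 mm above the underside), at x = +12 mm of the cover. The cover's face behind it is free and flat, but for the rivets.
- pin_left (a joint): Centre pin of the left push rivet: metres pressed in, 0 fully raised, 0.012 flush (hard stop). It starts at 0 to 0.002, takes about 7 N, and stays where it is left.
- pin_right (a joint): The same for the right push rivet.
- pin_left_top (a point): Centre of the top of the left pin's round black head, 20 mm in diameter, at x = -65 mm, y = +34 mm of the cover. Raised, it is 21.5 mm above the cover's underside and 12.5 mm above the round black collar (34 mm in diameter, 4 mm high); flush, it is 0.5 mm above the collar (41.5 mm above the bench with the cover home).
- pin_right_top (a point): The same for the right pin, at x = -65 mm, y = -34 mm of the cover.
- spanner: Steel spanner, 170 mm long, lying on the tray beside the right guide rib. Origin under its middle. Leave alone.
- jar: Pale jar with black lid, 54 mm in diameter, 65 mm high, standing on the tray beside the left guide rib. Origin at its foot. Leave alone.
- drill: Yellow and black cordless drill standing on its battery, 220 mm high, on the bench to the right. Origin at its foot. Leave alone.
- spray_can: Spray can, 64 mm in diameter, 190 mm high, on the bench to the right. Origin at its foot. Leave alone.
- mug: White mug, 95 mm high, on the bench to the left. Origin at its foot. Leave alone.
- tape_roll: Roll of brown tape lying flat, 104 mm in diameter, 48 mm high, on the bench to the left. Origin at its foot. Leave alone.
There are look-alikes about, which are no part of the job. Of the things shaped like the cover, the grey one is meant.

How it is judged:
On the way, in this order (a step that is already met when the one before it is completed fails the run):
1. the cover is pushed home and has dropped flat, with both rivet feet in their slots and both pins still raised (x of cover in the frame of tray between 0.021 and 0.036 m and z of cover in the frame of tray below 0.0345 m and angle between cover's own z axis and vertical below 0.022 rad and value of joint each of pin_left, pin_right below 0.005 m), for 0.2 s.
2. both centre pins are pressed flush (value of joint each of pin_left, pin_right above 0.0095 m and x of cover in the frame of tray between 0.021 and 0.036 m and z of cover in the frame of tray below 0.0345 m and angle between cover's own z axis and vertical below 0.022 rad), for 0.2 s.
At the end, for the whole second after the job is handed in: The cover lies flat on the tray (slope under 0.022 rad, underside within 2.5 mm of the tray top), its origin no more than 9 mm short of and 6 mm past cover_home along the tray's x, at rest; both pins are pressed at least 9.5 mm of their 12 mm, that is flush with their collars within 2.5 mm (all of step 2 and linear speed of cover below 0.02 m/s); the robot touches nothing.
It fails at once if a centre pin pressed in (more than 5 mm) before the cover is home and flat (value of joint any of pin_left, pin_right above 0.005 m and (x of cover in the frame of tray below 0.021 m or angle between cover's own z axis and vertical above 0.035 rad)).
It fails at once if a bystander (spanner, jar, drill, spray can, mug, tape roll) moved by more than 30 mm or, if it stands, tipped over (distance of any of spanner, jar, drill, spray_can, mug, tape_roll from where it was at the start of the episode above 0.03 m or angle between any of jar, drill, spray_can, mug, tape_roll's own z axis and vertical above 0.5 rad).
It also fails if it takes over 45 s, if anything falls off the work surface, if the arm or the gripper's body presses on something with over 40 N, if the wrist force passes 120 N, or if a joint passes its speed limit or range.

## Working session

There is one attempt and no reset: what is moved stays moved. The work goes in short steps, Python scripts to look and compute and a tool call to move; the robot and the scene stay as the last step left them, time stands still between calls to the robot, and variables do not carry over. Pictures are saved under pics/ and viewed, at most 10 in all, crops included, and the job is handed in when it is done.

Besides the shell and the picture viewer there is one more tool, called after "Request:" by a JSON object that holds its "fn" and its "kwargs", one argument or row to a line. jog_arm: Moves the arm, as the interface text tells. Shifts and turns lie within -1 to 1; 1 stands for 0.25 m of shift or 1.5 rad of turn. Its arguments: {"type":"object","properties":{"series":{"type":"array","items":{"type":"object","properties":{"delta_pos":{"type":"array","items":{"type":"number"}},"roll":{"type":"number"}}}},"fingers":{"type":"number"},"newtons":{"type":"number"}},"required":["series"]}

```bash
mkdir -p pics
python3 - <<'E'
from bench import ctrl
import cv2
for n in ("scene","side"):
    im=ctrl.get_image(n); cv2.imwrite(f"pics/{n}0.png",im[:,:,::-1])
    p=ctrl.camera_params(n); print(n,p)
print(ctrl.state())
E
```

```text
scene {'fov_y': 42.880908623820574, 'cx': 324.42076630119004, 'cy': 190.13652794565206, 'cam_to_world': array([[-0.79427963,  0.37971095, -0.47427784,  1.21302751],
       [ 0.6075397 ,  0.49136194, -0.62406647,  0.89243344],
       [-0.00392279, -0.7838259 , -0.62096825,  0.98950048],
       [ 0.        ,  0.        ,  0.        ,  1.        ]])}
side {'fov_y': 50.1065071336643, 'cx': 333.18781001206355, 'cy': 196.00037912717315, 'cam_to_world': array([[-0.93547172, -0.25979225,  0.23958432,  0.15097867],
       [-0.35332958,  0.67386087, -0.64889887,  0.88018684],
       [ 0.0071324 , -0.69167877, -0.72217007,  1.06869868],
       [ 0.        ,  0.        ,  0.        ,  1.        ]])}
{'time_s': 0.1, 'q': array([-1.39128803e+00,  3.81144042e-01,  1.29815826e+00, -6.13764576e-06,
        1.46359596e+00, -2.15271401e-01]), 'joint_velocities': array([ 0.00134501, -0.00019082, -0.00365449, -0.00122646,  0.00114689,
       -0.00065476]), 'joint_torque': array([ 3.17455633e-03, -4.38655615e+01, -2.24908108e+01,  7.13874539e-02,
        3.42257030e-02, -7.44254476e-05]), 'position': array([ 0.21150341, -0.50746801,  0.26020022]), 'eef_rot': array([-3.14031588e+00, -2.72932965e-04,  3.94780187e-01]), 'contact_force': array([ 0.46288508, -0.26266296,  0.25981658]), 'moment': array([ 0.06360136,  0.02989276, -0.0106114 ]), 'finger_force': 0.0, 'grip_width': 0.08829672500748476}
```

View pics/scene0.png

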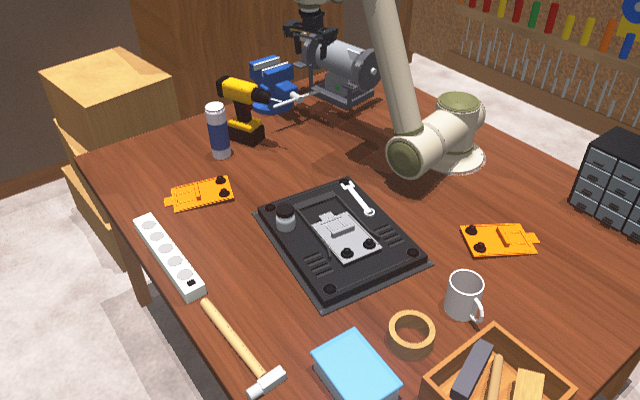

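View pics/side0.png

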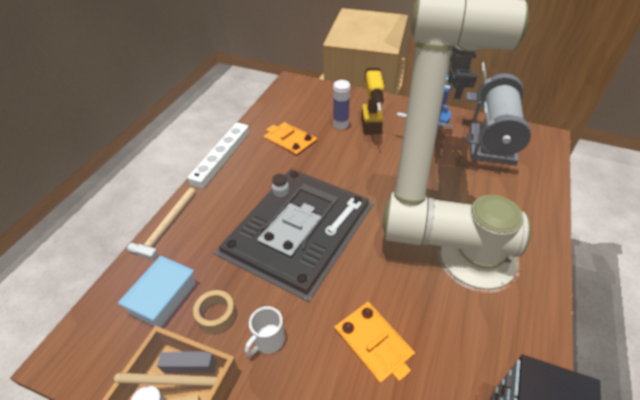

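Cover-like things in the scene picture: an orange one at (202,193), another orange one at (500,240), and the grey one on the tray at (342,235). The grey one is meant. I'll check it in a close crop.

Run:
```python
import cv2
a=cv2.imread("pics/scene0.png")[170:310,250:435]
cv2.imwrite("pics/c1.png",cv2.resize(a,None,fx=4.2,fy=4.2,interpolation=cv2.INTER_CUBIC))
a=cv2.imread("pics/side0.png")[165:295,210:375]
cv2.imwrite("pics/c2.png",cv2.resize(a,None,fx=4.5,fy=4.5,interpolation=cv2.INTER_CUBIC))
```

```text
(no output)
```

View pics/c1.png

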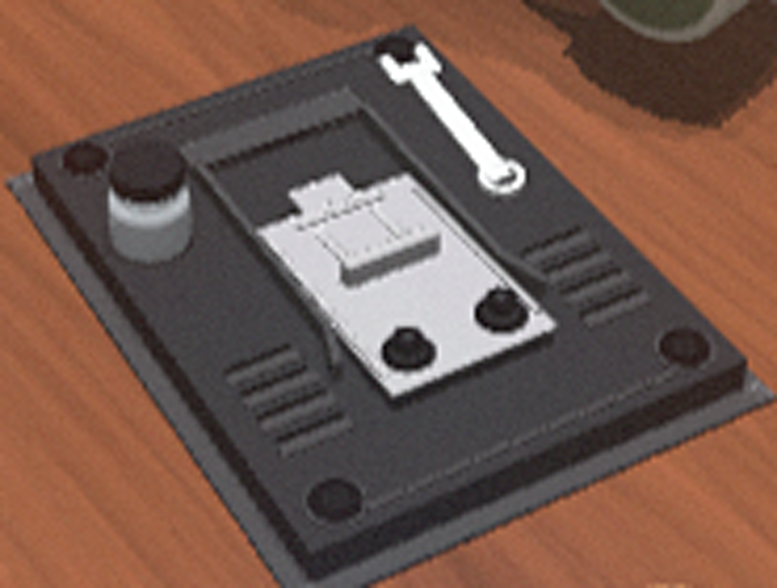

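The crop shows the grey cover between the ribs, with its tongue at (325,190) pointing up-left to the bridge at (275,130). The pins are at (408,335) left and (503,297) right. Next I'll fit the tray and cover from the corners.

```bash
cat > h.py <<'E'
import numpy as np
from bench import ctrl
def ray(p,uv,z):
    f=200/np.tan(np.radians(p["fov_y"]/2)); T=p["cam_to_world"]
    d=T[:3,:3]@np.array([(uv[0]-p["cx"])/f,(uv[1]-p["cy"])/f,1]); o=T[:3,3]
    return (o+d*(z-o[2])/d[2])
def fit(loc,wld):
    """2D rigid: wld = R loc + t"""
    a=np.array(loc)@[1,1j]; b=np.array(wld)@[1,1j]
    r=np.sum((b-b.mean())*np.conj(a-a.mean())); r/=abs(r); t=b.mean()-r*a.mean()
    res=np.abs(b-r*a-t)
    return t,r,res
E
python3 - <<'E'
from h import *
p=ctrl.camera_params("scene")
px=lambda c:(250+(c[0]+.5)/4.2-.5,170+(c[1]+.5)/4.2-.5)
c=[(33,163),(413,30),(746,368),(308,552)]
L=[(.2,.155),(.2,-.155),(-.2,-.155),(-.2,.155)]
W=[ray(p,px(q),.032)[:2] for q in c]
t,r,res=fit(L,W); print("tray",t,np.angle(r),res)
f=lambda q,z:((complex(*ray(p,px(q),z)[:2])-t)/r)
for n,q,z in [("pinL",(408,335),.063),("pinR",(503,297),.063),("rearL",(392,393),.047),("rearR",(555,325),.047),("frL",(258,230),.037),("frR",(410,178),.037),("ribtop rearL",(342,265),.0595),("ribtop rearR",(440,235),.0595),("ribEndL rib",(190,150),.048)]:
    print(n,f(q,z))
E
```

```text
tray (0.5631919617882282+0.09541448441094577j) -1.718399492911599 [0.00452489 0.00236109 0.0017177  0.0066541 ]
pinL (-0.09992755048788494+0.030724726940033385j)
pinR (-0.10024499285265001-0.03770370998374566j)
rearL (-0.12369006505502973+0.05572121527497771j)
rearR (-0.12343412905838319-0.062062019744745865j)
frL (0.05406741108333417+0.05328577289126699j)
frR (0.05008310895910121-0.061431798698043175j)
ribtop rearL (-0.023168367534485063+0.033335918906402244j)
ribtop rearR (-0.02946099000642195-0.035569247018341965j)
ribEndL rib (0.13772983496920374+0.06148059482328689j)
```

View pics/c2.png

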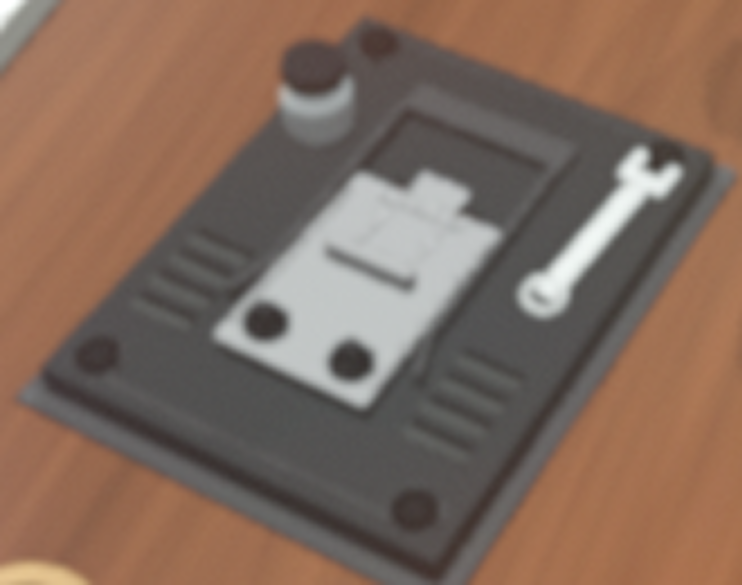

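Run:
```python
from h import *
p=ctrl.camera_params("scene"); s=ctrl.camera_params("side")
A=lambda q,z:ray(p,(250+(q[0]+.5)/4.2-.5,170+(q[1]+.5)/4.2-.5),z)[:2]
B=lambda q,z:ray(s,(210+(q[0]+.5)/4.5-.5,165+(q[1]+.5)/4.5-.5),z)[:2]
L=[(.2,.155),(.2,-.155),(-.2,-.155),(-.2,.155)]
ca=[(33,163),(413,30),(746,368),(308,552)]; cb=[(368,22),(715,155),(438,572),(45,378)]
for n,W in (("a",[A(q,.032) for q in ca]),("b",[B(q,.032) for q in cb])):
    t,r,res=fit(L,W); print("tray",n,t,np.angle(r),res)
CL=[(-.065,.034),(-.065,-.034),(-.09,.06),(-.09,-.06),(.09,.06),(.09,-.06),(.006,.035),(.006,-.035)]
Z=[.062,.062,.047,.047,.037,.037,.0595,.0595]
qa=[(408,335),(503,297),(392,393),(555,325),(258,230),(410,178),(342,265),(440,235)]
qb=[(265,318),(352,357),(213,335),(365,408),(358,175),(502,230),(328,243),(412,280)]
for n,F,q in (("a",A,qa),("b",B,qb)):
    t,r,res=fit(CL,[F(c,z) for c,z in zip(q,Z)]); print("cover",n,t,np.angle(r),res)
for n,c,q,z in (("can",p,(221,158),0),("drilltop",p,(245,95),.2),("jar",p,(285,230),.032)): print(n,ray(c,q,z))
```

```text
tray a (0.5631919617882282+0.09541448441094577j) -1.718399492911599 [0.00452489 0.00236109 0.0017177  0.0066541 ]
tray b (0.5571257698924535+0.09793138371505838j) -1.7061778171255868 [0.00379928 0.00367827 0.00266635 0.00250984]
cover a (0.5650761110604545+0.13002466405745458j) -1.726618900795158 [0.00112584 0.00166672 0.00181932 0.00162292 0.00334601 0.00552433
 0.00530614 0.00278513]
cover b (0.5673400648207524+0.1333610091621887j) -1.696682818956645 [0.00399585 0.00425298 0.00353793 0.00186605 0.00059858 0.00342571
 0.00364074 0.0015949 ]
can [ 0.62883585 -0.45724003  0.        ]
drilltop [ 0.5111321  -0.45790095  0.2       ]
jar [0.67521923 0.00426675 0.032     ]
```

Request:
{"fn": "jog_arm", "kwargs": {
  "series": [
    {"delta_pos": [0, 0, -0.15], "roll": -0.05},
    {"delta_pos": [0.1, -0.08, -0.2], "roll": -0.12},
    {"delta_pos": [0.22, -0.18, -0.2], "roll": -0.2},
    {"delta_pos": [0.34, -0.28, -0.2], "roll": -0.28},
    {"delta_pos": [0.46, -0.37, -0.2], "roll": -0.36},
    {"delta_pos": [0.58, -0.47, -0.2], "roll": -0.44},
    {"delta_pos": [0.7, -0.57, -0.2], "roll": -0.52},
    {"delta_pos": [0.82, -0.66, -0.2], "roll": -0.6},
    {"delta_pos": [0.94, -0.76, -0.2], "roll": -0.66},
    {"delta_pos": [1, -0.81, -0.2], "roll": -0.69}
  ],
  "fingers": -1,
  "newtons": 20
}}

```text
time_s: 1.1
position: [0.365, -0.2222, 0.3107]
eef_rot: [-3.141, -0.001, 1.435]
contact_force: [0.0, -0.6, 0.5]
grip_width: 0.0104
finger_force: 0.0
```

Request:
{"fn": "jog_arm", "kwargs": {
  "series": [
    {"delta_pos": [0.12, 0.05, 0], "roll": 0},
    {"delta_pos": [0.25, 0.1, 0], "roll": 0},
    {"delta_pos": [0.38, 0.15, 0], "roll": 0},
    {"delta_pos": [0.5, 0.2, 0], "roll": 0},
    {"delta_pos": [0.62, 0.25, 0], "roll": 0},
    {"delta_pos": [0.74, 0.3, 0], "roll": 0},
    {"delta_pos": [0.86, 0.35, 0], "roll": 0},
    {"delta_pos": [0.95, 0.37, 0], "roll": 0},
    {"delta_pos": [1, 0.37, 0], "roll": 0},
    {"delta_pos": [1, 0.37, 0], "roll": 0}
  ]
}}

```text
time_s: 2.1
position: [0.4909, 0.0108, 0.3105]
eef_rot: [-3.141, -0.0, 1.432]
contact_force: [-0.7, -0.2, 0.2]
grip_width: 0.0002
finger_force: 0.0
```

Request:
{"fn": "jog_arm", "kwargs": {
  "series": [
    {"delta_pos": [0.1, 0.05, 0.05], "roll": 0},
    {"delta_pos": [0.2, 0.1, 0.12], "roll": 0},
    {"delta_pos": [0.3, 0.15, 0.2], "roll": 0},
    {"delta_pos": [0.4, 0.18, 0.28], "roll": 0},
    {"delta_pos": [0.5, 0.21, 0.36], "roll": 0},
    {"delta_pos": [0.6, 0.23, 0.44], "roll": 0},
    {"delta_pos": [0.6, 0.23, 0.5], "roll": 0},
    {"delta_pos": [0.6, 0.23, 0.56], "roll": 0},
    {"delta_pos": [0.6, 0.23, 0.56], "roll": 0},
    {"delta_pos": [0.6, 0.23, 0.56], "roll": 0}
  ]
}}

```text
time_s: 3.1
position: [0.5693, 0.1494, 0.1712]
eef_rot: [3.141, 0.0, 1.429]
contact_force: [-0.5, 0.4, 0.0]
grip_width: 0.0004
finger_force: 0.0
```

Run:
```python
from h import *
import cv2
s=ctrl.state(); print(s["position"],s["eef_rot"])
p=ctrl.camera_params("wrist"); np.save("wp.npy",p); print(p)
a=ctrl.get_image("wrist"); cv2.imwrite("pics/w1.png",a[:,:,::-1])
```

```text
[0.569316   0.14937992 0.17123478] [3.14142039e+00 8.67264285e-05 1.42875845e+00]
{'fov_y': 60.05552976732122, 'cx': 321.55903772931225, 'cy': 201.78858859828804, 'cam_to_world': array([[ 9.89778084e-01, -1.35149814e-01, -4.55397770e-02,
         5.82290540e-01],
       [-1.42615940e-01, -9.37528173e-01, -3.17335183e-01,
         2.32433191e-01],
       [ 1.92966919e-04,  3.20586107e-01, -9.47219357e-01,
         2.94645514e-01],
       [ 0.00000000e+00,  0.00000000e+00,  0.00000000e+00,
         1.00000000e+00]])}
```

View pics/w1.png

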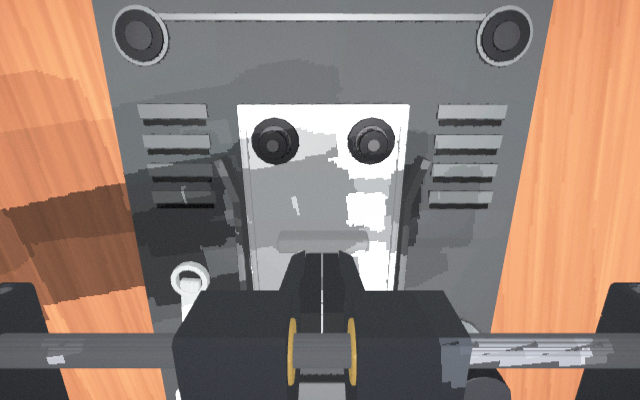

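The wrist view shows the pins at (274,144) right and (373,145) left. The cover's rear corners are at (238,104) and (410,104), and the rib spans (279..369, 232..250), just behind the fingertips.

Run:
```python
from h import *
p=np.load("wp.npy",allow_pickle=True).item()
q=[(274,145),(373,145),(238,104),(410,104)]
Z=[.063,.063,.047,.047]
L=[(-.065,-.034),(-.065,.034),(-.09,-.06),(-.09,.06)]
W=[ray(p,a,z)[:2] for a,z in zip(q,Z)]
t,r,res=fit(L,W); print(t,np.angle(r),res)
for a,z in (((279,232),.0595),((369,232),.0595),((279,250),.0595),((369,250),.042),((279,250),.042)): print(a,z,(complex(*ray(p,a,z)[:2])-t)/r)
T=complex(.5693,.1494); print("tcp in cover",(T-t)/r)
tt=.560+.0965j; print("cover in tray",(t-tt)/np.exp(-1.712j))
```

```text
(0.5690579240755734+0.1303368004845844j) -1.714884829680164 [0.00076018 0.00107713 0.000913   0.00063503]
(279, 232) 0.0595 (0.00025387086083776734-0.032879798042638506j)
(369, 232) 0.0595 (0.0001939910548905757+0.0336554761830728j)
(279, 250) 0.0595 (0.014997769728507238-0.03344660430657113j)
(369, 250) 0.042 (0.023710176307733356+0.0369885300194284j)
(279, 250) 0.042 (0.023774820343077693-0.035819328637043596j)
tcp in cover (-0.01890041116487881-0.002497725828879722j)
cover in tray (-0.034774799582166935+0.004205754345244754j)
```

Request:
{"fn": "jog_arm", "kwargs": {
  "series": [
    {"delta_pos": [0, 0.01, 0.1], "roll": 0},
    {"delta_pos": [0, 0.01, 0.2], "roll": 0},
    {"delta_pos": [0, 0.01, 0.28], "roll": 0},
    {"delta_pos": [0, 0.01, 0.33], "roll": 0},
    {"delta_pos": [0, 0.01, 0.36], "roll": 0},
    {"delta_pos": [0, 0.01, 0.38], "roll": 0},
    {"delta_pos": [0, 0.01, 0.39], "roll": 0},
    {"delta_pos": [0, 0.01, 0.4], "roll": 0},
    {"delta_pos": [0, 0.01, 0.405], "roll": 0},
    {"delta_pos": [0, 0.01, 0.405], "roll": 0}
  ]
}}

```text
time_s: 4.15
position: [0.5717, 0.15, 0.0697]
eef_rot: [3.141, -0.0, 1.43]
contact_force: [0.5, -0.3, -0.1]
grip_width: 0.001
finger_force: 0.0
```

Request:
{"fn": "jog_arm", "kwargs": {
  "series": [
    {"delta_pos": [-0.03, 0, 0], "roll": 0},
    {"delta_pos": [-0.05, 0, 0], "roll": 0},
    {"delta_pos": [-0.07, 0, 0], "roll": 0},
    {"delta_pos": [-0.095, 0, 0], "roll": 0},
    {"delta_pos": [-0.12, 0, 0], "roll": 0},
    {"delta_pos": [-0.145, 0, 0], "roll": 0},
    {"delta_pos": [-0.17, 0, 0], "roll": 0},
    {"delta_pos": [-0.195, 0, 0], "roll": 0},
    {"delta_pos": [-0.22, 0, 0], "roll": 0},
    {"delta_pos": [-0.24, 0, 0], "roll": 0}
  ]
}}

```text
time_s: 5.15
position: [0.5631, 0.0901, 0.0696]
eef_rot: [3.142, -0.0, 1.43]
contact_force: [0.8, 2.5, 1.0]
grip_width: 0.0004
finger_force: 1.5
```

Request:
{"fn": "jog_arm", "kwargs": {
  "series": [
    {"delta_pos": [-0.01, 0, 0], "roll": 0},
    {"delta_pos": [-0.02, 0, 0], "roll": 0},
    {"delta_pos": [-0.03, 0, 0], "roll": 0},
    {"delta_pos": [-0.04, 0, 0], "roll": 0},
    {"delta_pos": [-0.048, 0, 0], "roll": 0},
    {"delta_pos": [-0.056, 0, 0], "roll": 0},
    {"delta_pos": [-0.064, 0, 0], "roll": 0},
    {"delta_pos": [-0.07, 0, 0], "roll": 0},
    {"delta_pos": [-0.072, 0, 0], "roll": 0},
    {"delta_pos": [-0.072, 0, 0], "roll": 0}
  ]
}}

```text
time_s: 6.15
position: [0.5605, 0.0725, 0.0693]
eef_rot: [-3.141, 0.0, 1.43]
contact_force: [0.1, -0.7, -0.5]
grip_width: 0.0007
finger_force: 0.0
```

Run:
```python
from h import *
import cv2
p=ctrl.camera_params("wrist"); np.save("wp.npy",p)
a=ctrl.get_image("wrist"); cv2.imwrite("pics/w2.png",a[:,:,::-1])
b=ctrl.get_image("scene")[170:310,250:435]
cv2.imwrite("pics/s2.png",cv2.resize(b,None,fx=4.2,fy=4.2,interpolation=cv2.INTER_CUBIC)[:,:,::-1])
```

```text
(no output)
```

View pics/w2.png

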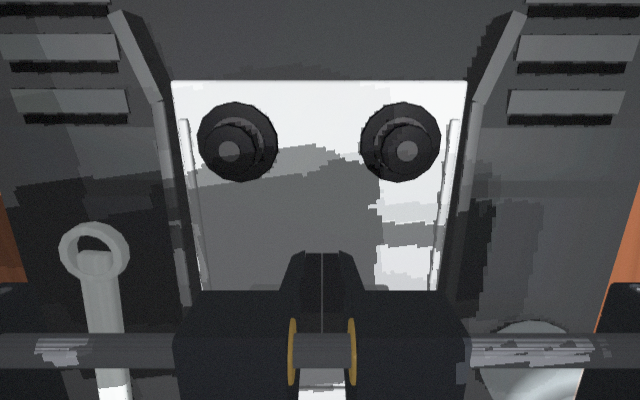

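The rear corners are now at (171,81) and (468,81), and the rivets at (232,148) and (404,148). The contact force has gone to zero, so I'll check whether the cover has dropped.

Run:
```python
from h import *
p=np.load("wp.npy",allow_pickle=True).item()
f=200/np.tan(np.radians(p["fov_y"]/2)); T=p["cam_to_world"]
d=f*.12/297
P=T@np.array([(319.5-p["cx"])/f*d,(81-p["cy"])/f*d,d,1]); print("rear edge mid",P[:3])
# collar width: centres distance of collars 68mm
for z in (.037,.047):
    W=[ray(p,a,z)[:2] for a in ((171,81),(468,81))]; m=(W[0]+W[1])/2
    print(z,np.linalg.norm(W[1]-W[0]), (complex(*m)-(.560+.0965j))/np.exp(-1.713j)+.09)
print(ctrl.state()["position"],ctrl.state()["contact_force"])
```

```text
rear edge mid [0.57278677 0.15703981 0.04461073]
0.037 0.12616818920641631 (0.028189250644455703+0.004017343621115289j)
0.047 0.11806409633184685 (0.028280987382503744+0.0040797050569565145j)
[0.56058317 0.07259617 0.06939268] [0.35857469 0.27547179 0.01696947]
```

View pics/s2.png

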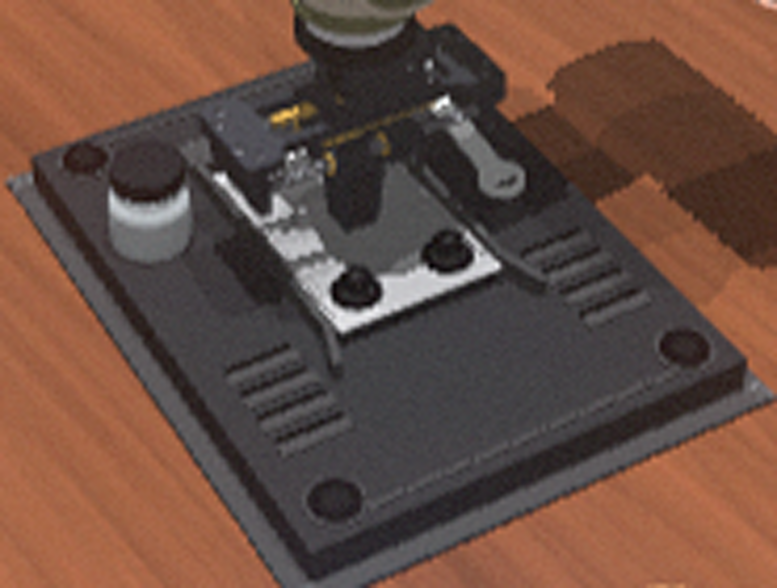

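Run:
```python
from h import *
p=ctrl.camera_params("scene")
A=lambda q,z:ray(p,(250+(q[0]+.5)/4.2-.5,170+(q[1]+.5)/4.2-.5),z)[:2]
for z in (.037,.047):
    a,b=A((340,332),z),A((502,268),z); m=(a+b)/2
    print(z,np.linalg.norm(a-b),m,(complex(*m)-(.560+.0965j))/np.exp(-1.713j)+.09)
# triangulate rear mid: wrist ray vs scene ray
w=np.load("wp.npy",allow_pickle=True).item()
for z in (.032,.037,.042,.047):
    a,b=A((340,332),z),A((502,268),z); c,d=ray(w,(468,81),z)[:2],ray(w,(171,81),z)[:2]
    print(z,(a-c)*1e3,(b-d)*1e3)
```

```text
0.037 0.12023790034036995 [0.56391285 0.15102619] (0.03546964216144417-0.003854365979100106j)
0.047 0.1189755608095734 [0.5707277  0.15880999] (0.026798578336977116+0.0017885360959436192j)
0.032 [-16.91378718  -9.90040662] [ -7.50046265 -10.16561491]
0.037 [-11.83714158  -6.19829485] [-5.8109902  -5.98427857]
0.042 [-6.76049598 -2.49618308] [-4.12151776 -1.80294224]
0.047 [-1.68385037  1.20592869] [-2.43204531  2.3783941 ]
```

Both checks agree that the rear is still raised (edge at about z = 0.045). I'll push on slowly.

Request:
{"fn": "jog_arm", "kwargs": {
  "series": [
    {"delta_pos": [-0.005, 0, 0], "roll": 0},
    {"delta_pos": [-0.01, 0, 0], "roll": 0},
    {"delta_pos": [-0.014, 0, 0], "roll": 0},
    {"delta_pos": [-0.018, 0, 0], "roll": 0},
    {"delta_pos": [-0.021, 0, 0], "roll": 0},
    {"delta_pos": [-0.024, 0, 0], "roll": 0},
    {"delta_pos": [-0.027, 0, 0], "roll": 0},
    {"delta_pos": [-0.03, 0, 0], "roll": 0},
    {"delta_pos": [-0.03, 0, 0], "roll": 0},
    {"delta_pos": [-0.03, 0, 0], "roll": 0}
  ]
}}

```text
time_s: 7.25
position: [0.5596, 0.0653, 0.0695]
eef_rot: [-3.142, 0.0, 1.43]
contact_force: [0.7, 0.8, 0.3]
grip_width: 0.0004
finger_force: 0.3
```

Run:
```python
from h import *
import cv2
p=ctrl.camera_params("wrist"); np.save("wp.npy",p)
a=ctrl.get_image("wrist"); cv2.imwrite("pics/w3.png",a[:,:,::-1])
print(ctrl.state()["position"],ctrl.state()["contact_force"])
```

```text
[0.55956139 0.06525009 0.06948247] [-0.63366033  1.46409839  0.10659719]
```

View pics/w3.png

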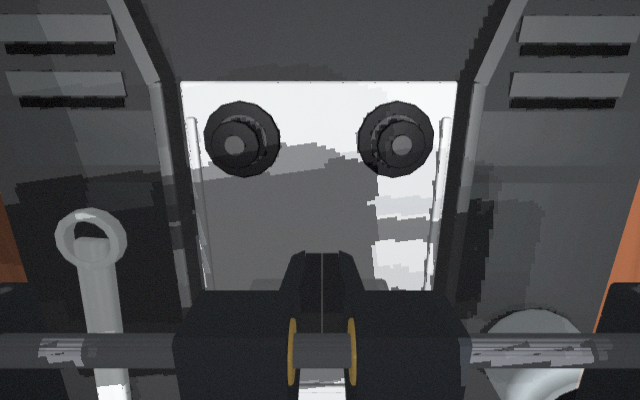

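The rear corners are at (181,82) and (458,82). The edge width fell from 297 to 277 px, so the cover has dropped flat. The pins still stand proud. Now I'll work out where they are.

Run:
```python
from h import *
p=np.load("wp.npy",allow_pickle=True).item(); f=200/np.tan(np.radians(p["fov_y"]/2)); T=p["cam_to_world"]
d=f*.12/277; print("rear z",(T@np.array([0,(82-p["cy"])/f*d,d,1]))[2])
t=complex(.5596,.0653)
for n,q,z in (("R",(234,145),.053),("L",(402,145.5),.053),("cR",(181,82),.037),("cL",(458,82),.037)):
    w=complex(*ray(p,q,z)[:2]); v=w-t; u=np.exp(1.43j)
    print(n,w,"tool x",(v*np.conj(u)).real,"tool y",-(v*np.conj(u)).imag)
```

```text
rear z 0.03427774900604608
R (0.5341804991494148+0.1304566545430615j) tool x 0.060944741425214166 tool y -0.03431150167728807
L (0.6014201863072208+0.12063549349045306j) tool x 0.06065661835470781 tool y 0.03364103851509283
cR (0.5134117948257968+0.157858518340451j) tool x 0.08516094610365836 tool y -0.058720038090277926
cL (0.6301643475250713+0.1411601317974584j) tool x 0.08501187064416338 tool y 0.05922050816690815
```

Request:
{"fn": "jog_arm", "kwargs": {
  "series": [
    {"delta_pos": [0.01, 0, 0], "roll": 0},
    {"delta_pos": [0.015, 0, -0.05], "roll": 0},
    {"delta_pos": [0.02, 0, -0.12], "roll": 0},
    {"delta_pos": [0.06, 0.03, -0.12], "roll": 0},
    {"delta_pos": [0.12, 0.07, -0.12], "roll": 0},
    {"delta_pos": [0.18, 0.1, -0.12], "roll": 0},
    {"delta_pos": [0.23, 0.13, -0.12], "roll": 0},
    {"delta_pos": [0.244, 0.136, -0.11], "roll": 0},
    {"delta_pos": [0.244, 0.136, -0.1], "roll": 0},
    {"delta_pos": [0.244, 0.136, -0.1], "roll": 0}
  ]
}}

```text
time_s: 8.3
position: [0.6014, 0.1208, 0.0938]
eef_rot: [-3.14, 0.0, 1.43]
contact_force: [-0.0, -0.4, 0.4]
grip_width: 0.0004
finger_force: 0.0
```

Run:
```python
from h import *
import cv2
print(ctrl.state()["position"])
a=ctrl.get_image("wrist"); b=ctrl.get_image("scene")[190:270,290:400]
b=cv2.resize(b,(550,400),interpolation=cv2.INTER_CUBIC)
cv2.imwrite("pics/w4.png",cv2.resize(np.vstack([a[:,45:595],b]),None,fx=.75,fy=.75)[:,:,::-1])
```

```text
[0.60135115 0.12077172 0.09379616]
```

View pics/w4.png

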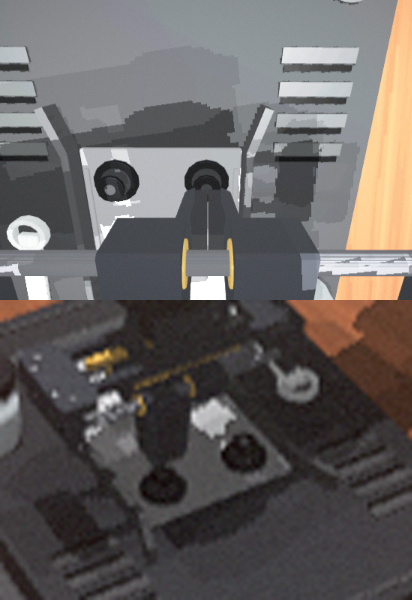

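The fingertips sit over the left pin's head (207,175 in the upper half), laterally centred. Pressing.

Request:
{"fn": "jog_arm", "kwargs": {
  "series": [
    {"delta_pos": [0, 0, 0.03], "roll": 0},
    {"delta_pos": [0, 0, 0.06], "roll": 0},
    {"delta_pos": [0, 0, 0.075], "roll": 0},
    {"delta_pos": [0, 0, 0.085], "roll": 0},
    {"delta_pos": [0, 0, 0.095], "roll": 0},
    {"delta_pos": [0, 0, 0.103], "roll": 0},
    {"delta_pos": [0, 0, 0.11], "roll": 0},
    {"delta_pos": [0, 0, 0.116], "roll": 0},
    {"delta_pos": [0, 0, 0.12], "roll": 0},
    {"delta_pos": [0, 0, 0.12], "roll": 0}
  ]
}}

```text
time_s: 9.4
position: [0.6014, 0.1208, 0.0648]
eef_rot: [-3.141, 0.0, 1.43]
contact_force: [-3.9, -1.0, 4.5]
grip_width: 0.0002
finger_force: 2.7
```

Request:
{"fn": "jog_arm", "kwargs": {
  "series": [
    {"delta_pos": [0, 0, 0.002], "roll": 0},
    {"delta_pos": [0, 0, 0.004], "roll": 0},
    {"delta_pos": [0, 0, 0.006], "roll": 0},
    {"delta_pos": [0, 0, 0.008], "roll": 0},
    {"delta_pos": [0, 0, 0.008], "roll": 0},
    {"delta_pos": [0, 0, 0.008], "roll": 0},
    {"delta_pos": [0, 0, 0.008], "roll": 0},
    {"delta_pos": [0, 0, 0.008], "roll": 0},
    {"delta_pos": [0, 0, 0.008], "roll": 0},
    {"delta_pos": [0, 0, 0.008], "roll": 0}
  ]
}}

```text
time_s: 10.4
position: [0.6014, 0.1208, 0.0639]
eef_rot: [-3.141, 0.001, 1.43]
contact_force: [-7.2, -2.4, 13.1]
grip_width: -0.0001
finger_force: 7.0
```

13 N at TCP height 0.0639 means the pin is against its stop. Now the right pin.

Request:
{"fn": "jog_arm", "kwargs": {
  "series": [
    {"delta_pos": [0, 0, -0.05], "roll": 0},
    {"delta_pos": [0, 0, -0.12], "roll": 0},
    {"delta_pos": [0, -0.06, -0.12], "roll": 0},
    {"delta_pos": [0, -0.12, -0.12], "roll": 0},
    {"delta_pos": [0, -0.18, -0.12], "roll": 0},
    {"delta_pos": [0, -0.24, -0.12], "roll": 0},
    {"delta_pos": [0, -0.272, -0.12], "roll": 0},
    {"delta_pos": [0, -0.272, -0.1], "roll": 0},
    {"delta_pos": [0, -0.272, -0.08], "roll": 0},
    {"delta_pos": [0, -0.272, -0.08], "roll": 0}
  ]
}}

```text
time_s: 11.4
position: [0.5348, 0.1304, 0.0816]
eef_rot: [-3.141, 0.0, 1.43]
contact_force: [-0.3, 0.0, -0.5]
grip_width: 0.0004
finger_force: 0.0
```

Request:
{"fn": "jog_arm", "kwargs": {
  "series": [
    {"delta_pos": [0, 0, 0.02], "roll": 0},
    {"delta_pos": [0, 0, 0.03], "roll": 0},
    {"delta_pos": [0, 0, 0.04], "roll": 0},
    {"delta_pos": [0, 0, 0.05], "roll": 0},
    {"delta_pos": [0, 0, 0.06], "roll": 0},
    {"delta_pos": [0, 0, 0.068], "roll": 0},
    {"delta_pos": [0, 0, 0.074], "roll": 0},
    {"delta_pos": [0, 0, 0.078], "roll": 0},
    {"delta_pos": [0, 0, 0.08], "roll": 0},
    {"delta_pos": [0, 0, 0.08], "roll": 0}
  ]
}}

```text
time_s: 12.4
position: [0.5349, 0.1304, 0.0638]
eef_rot: [3.14, -0.0, 1.43]
contact_force: [-3.9, -0.9, 14.2]
grip_width: 0.0003
finger_force: 7.6
```

Request:
{"fn": "jog_arm", "kwargs": {
  "series": [
    {"delta_pos": [0, 0, -0.06], "roll": 0},
    {"delta_pos": [0, 0.03, -0.14], "roll": 0},
    {"delta_pos": [0, 0.08, -0.24], "roll": 0},
    {"delta_pos": [0, 0.13, -0.34], "roll": 0},
    {"delta_pos": [-0.08, 0.136, -0.44], "roll": 0},
    {"delta_pos": [-0.16, 0.136, -0.44], "roll": 0},
    {"delta_pos": [-0.24, 0.136, -0.44], "roll": 0},
    {"delta_pos": [-0.24, 0.136, -0.44], "roll": 0},
    {"delta_pos": [-0.24, 0.136, -0.44], "roll": 0},
    {"delta_pos": [-0.24, 0.136, -0.44], "roll": 0}
  ]
}}

```text
time_s: 13.4
position: [0.5598, 0.067, 0.1723]
eef_rot: [-3.141, -0.0, 1.43]
contact_force: [0.5, -0.2, -0.3]
grip_width: 0.0004
finger_force: 0.0
```

Run:
```python
from h import *
import cv2
print(ctrl.state()["position"],ctrl.state()["contact_force"])
a=ctrl.get_image("wrist")[60:290,170:480]; b=ctrl.get_image("scene")[190:270,290:400]
a=cv2.resize(a,(440,326)); b=cv2.resize(b,(360,262),interpolation=cv2.INTER_CUBIC)
c=np.zeros((326,800,3),np.uint8); c[:,:440]=a; c[:262,440:]=b
cv2.imwrite("pics/w5.png",c[:,:,::-1])
```

```text
[0.55979702 0.06701192 0.17229832] [ 0.47383878 -0.24517556 -0.27801502]
```

View pics/w5.png

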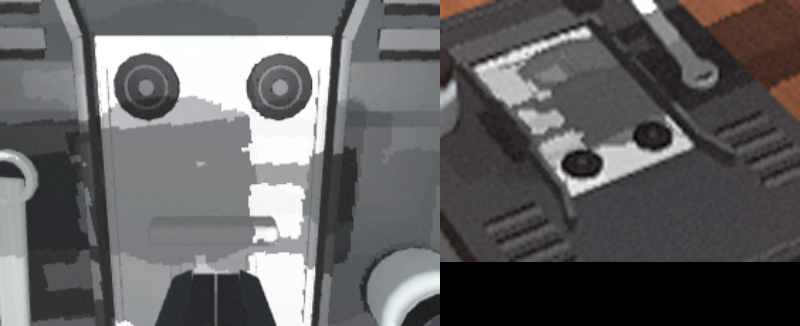

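Both pins are flush and concentric with their collars at (146,88) and (279,88). The cover lies flat and the arm touches nothing, so I'm handing in.

```bash
python3 -c "
from bench import ctrl
print(ctrl.hand_in())"
```

```text
the job is handed in; nothing more can be done
None
```

The cover is home and flat, both rivet pins are pressed flush, and the job was handed in at about 13.5 s; the hand-in returned no verdict, so those results rest on the last pictures and force readings.

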